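# Push the sample-pot caps home in order of size

## Robot

A 6-joint arm with a two-finger parallel gripper is mounted at the origin on the work surface. World frame = base frame: x ahead of the robot, y to its left, z up, the work surface at z = 0. Lengths are in m, angles in rad, forces in N, time in s.
With the tool pointing down it reaches from about 0.25 to 0.725 m from the base axis. Payload 4 kg.
Tool frame: the origin (TCP) lies midway between the tips of the shut fingers; the grasp point (between the pads) lies 19 mm behind it; z points along the fingers, y is the direction in which the jaws open and shut (so a half turn about z gives the same grasp; the last joint's range is limited). The gripper opens to 85 mm and grips with 20 to 120 N. Pads are 22 mm wide; open, the fingers measure 114 mm over their backs; the gripper's body (76 mm by 85 mm) begins 54 mm behind the grasp point. The pads swing forward as they close: fully open they stand 13 mm farther back than shut.
Start: joints at [-1.245, 0.241, 0.005, 1.335, 0, 1.571], TCP at [0.16, -0.474, 0.193] pointing down, gripper open.
Joint ranges: [-2.72, 2.72], [-1.05, 1.87], [-1.09, 1.28], [-1.99, 2.15], [-1.42, 1.44], [-3.14, 3.14]. Speed limits (rad/s): [2.79, 2.79, 3.14, 3.14, 3.14, 3.14].

## Interface

Orientations are given as a unit quaternion [x, y, z, w].
In Python, from workcell import bot, eyes, job gives the robot as it stands.
- The arm moves only by the shell command python3 -m crank 'ROWS'. ROWS is a JSON object of lists of equal length, an entry for each row: "dr": the turn, a rotation vector about the tool's x, y, z in rad, a list of three; "travel": the shift along the tool's x, y, z in m, a list of three; "hand": the finger opening in m, from 0 to 0.0854. In form: {"dr": [[wx, wy, wz], ...], "travel": [[x, y, z], ...], "hand": [hand, ...]}. A call has 1 to 10 rows; each row is the pose to reach, as a shift and turn from the pose commanded when the call began, along the tool's axes at that moment; what a row does not reach only later rows make up. A row lasts 1/8 s, in which the tool goes at most 62.5 mm and 10.7 degrees, less where a joint would pass 70% of its speed; a pose out of reach is approached as far as the arm can. A call with a gripper value outside its range is refused whole. The fingers move at their own pace and stop on an object; the grip force is fixed at half the most. Time passes only in rows, so rows that repeat a pose let the fingers close. It gives the time, the measured TCP pose, the force and the opening at its end, in the units of the state.
- bot.get_obs(): the state, without advancing time (a new reading comes with each control period).
- eyes.camera(name): name is "scene" or "top" or "wrist"; returns a dict with "color" (384x512x3 uint8, red, green, blue), "K" (3x3 intrinsics, pixels), "R" (3x3) and "t" (3): a world point X has camera coordinates R X + t; the wrist camera has in their place "T_tool_cam" (4x4, takes a point from camera to tool coordinates, whose origin is the TCP and whose axes are the flange's). Camera axes: x right, y down, z forward; pixel columns grow to the right and rows downward; lengths in m; the calibration is good to about 2 mm. A picture is of the moment at which its call begins: read the wrist's pose just before it. There is no depth.
- job.job_done(): hands the job in, once; it reports no verdict.
The state is a dict: "clock": time; "joint_pos": joint angles; "joint_vel": joint speeds; "tau": joint torques, N m; "eef_pos": TCP position; "tool_rot": TCP orientation; "ft_force": force on the tool from outside, world axes, zero at the start; "ft_torque": the same for the moment, N m; "grip_width": finger opening in m.
Only numpy, scipy, OpenCV 4.12 (cv2) and the standard library are available. Lean on these libraries where they do the work, as an engineer would, in place of code of your own. Each camera call takes 0.05 s, during which the arm holds its last target.

## Task

The three white-capped sample pots in the foil tray have caps that still stand proud of their collars: press each cap fully home with a light push of the fingertips on its soft centre: first the large pot, then the medium one, then the small one. Do not pick up, shove or tip the pots, leave everything else on the bench where it is, and finish clear of everything.

Things in the scene. Friction and masses are not known exactly. Their poses are not given: they have to be found in the camera images.
- tray: Shallow foil tray fixed to the bench, 200 (its x) by 360 (its y) mm, walls 26 mm high, floor 4 mm thick; origin at the centre of its underside. The three pots stand in a row along its y, on the robot's side; two amber vials stand in it behind them.
- pot_large: The large sample pot: loose, frosted clear plastic, round, wall 62 mm across, 84 mm to its mouth, white ribbed cap with a grey soft centre on top; origin at the centre of its underside, z up.
- large_top (a point): Centre of the flat top of the large pot's cap. The cap is a white disc 66 mm across and 14 mm thick, with a grey soft centre 60 mm across standing 6 mm above it, to be pressed upon; the soft centre gives by about 2 mm per 4 N, at most 5 mm, and springs back. This point is 100 mm above the pot's underside with the cap fully raised and 92 mm with it fully home, soft centre not pressed.
- cap_large (a joint): How far the large pot's cap has been pushed down (m): 0 fully raised, 0.008 fully home on the pot's white collar. At the start it is between 0 and 0.0015. It is a push fit: it slides straight down under about 4 N on its soft centre, stays where it is left, and stops hard at 0.008; after that the force rises by about 2 N per mm until the soft centre bottoms out at about 10 N.
- pot_medium: The medium sample pot: loose, frosted clear plastic, round, wall 50 mm across, 64 mm to its mouth, white ribbed cap with a grey soft centre on top; origin at the centre of its underside, z up.
- medium_top (a point): Centre of the flat top of the medium pot's cap. The cap is a white disc 54 mm across and 14 mm thick, with a grey soft centre 48 mm across standing 6 mm above it, to be pressed upon; the soft centre gives by about 2 mm per 4 N, at most 5 mm, and springs back. This point is 80 mm above the pot's underside with the cap fully raised and 72 mm with it fully home, soft centre not pressed.
- cap_medium (a joint): How far the medium pot's cap has been pushed down (m): 0 fully raised, 0.008 fully home on the pot's white collar. At the start it is between 0 and 0.0015. It is a push fit: it slides straight down under about 4 N on its soft centre, stays where it is left, and stops hard at 0.008; after that the force rises by about 2 N per mm until the soft centre bottoms out at about 10 N.
- pot_small: The small sample pot: loose, frosted clear plastic, round, wall 36 mm across, 48 mm to its mouth, white ribbed cap with a grey soft centre on top; origin at the centre of its underside, z up.
- small_top (a point): Centre of the flat top of the small pot's cap. The cap is a white disc 40 mm across and 14 mm thick, with a grey soft centre 34 mm across standing 6 mm above it, to be pressed upon; the soft centre gives by about 2 mm per 4 N, at most 5 mm, and springs back. This point is 64 mm above the pot's underside with the cap fully raised and 56 mm with it fully home, soft centre not pressed.
- cap_small (a joint): How far the small pot's cap has been pushed down (m): 0 fully raised, 0.008 fully home on the pot's white collar. At the start it is between 0 and 0.0015. It is a push fit: it slides straight down under about 4 N on its soft centre, stays where it is left, and stops hard at 0.008; after that the force rises by about 2 N per mm until the soft centre bottoms out at about 10 N.
- vial_a: Amber glass vial with black cap, loose in the tray, 24 mm across, 57 mm tall; origin at the centre of its underside.
- vial_b: A second such vial.
- beaker: Empty loose glass beaker, 68 mm across, 85 mm tall, beside the tray on its +y side; origin at the centre of its underside.
- dishes: Loose stack of three round dishes, 90 mm across, 43 mm tall, beside the tray on its -y side; origin at the centre of its underside.
- spatula: Loose thin steel laboratory spatula lying on the bench beyond the tray, 195 by 11 by 5 mm; origin at the centre of its underside.
Not all that is in view belongs to the job. What is shaped like the pot_small but yellow is not meant.

How it is judged:
By the outcome, as a careful person would: the job done as asked, in the order asked, and still so for the second after the job is handed in, with the robot touching nothing.
It also fails if it takes over 48 s, if anything falls off the work surface, if the arm or the gripper's body presses on something with over 40 N, if the wrist force passes 120 N, or if a joint passes its speed limit or range.

## Working session

There is one attempt and no reset: what is moved stays moved. The work goes in short steps, Python scripts to look and compute and a shell command to move; the robot and the scene stay as the last step left them, time stands still between calls to the robot, and variables do not carry over. Pictures are saved under pics/ and viewed, and the job is handed in when it is done.

```bash
mkdir -p pics; ls
python3 - <<'E'
from workcell import bot, eyes, job
import cv2
o=bot.get_obs()
for k,v in o.items(): print(k,v)
for n in ("scene","top"):
    c=eyes.camera(n); cv2.imwrite(f"pics/{n}0.png",c["color"][:,:,::-1])
    print(n,c["K"],c["R"],c["t"])
E
```

```text
pics
clock 0.0
joint_pos [-1.24496342e+00  2.41417562e-01  3.70840881e-03  1.33520910e+00
  4.62339867e-05  1.57077910e+00]
joint_vel [ 1.31211233e-03 -4.09408117e-05  4.62886343e-04 -5.96800987e-04
  1.75004665e-03  9.03737472e-05]
tau [ 2.74388885e-04 -3.72321939e+01  2.52405274e+01  1.68928021e-02
  4.82685550e-05 -1.50803029e-06]
eef_pos [ 0.15983189 -0.47300033  0.19220473]
tool_rot [ 9.86756493e-01  1.62205112e-01 -1.49265022e-04 -1.05066630e-03]
ft_force [0.7347762  0.21422556 0.5482526 ]
ft_torque [0.0037697  0.04298768 0.02082464]
grip_width 0.08500279357504646
scene [[366.5430099    0.         251.52106921]
 [  0.         366.5430099  196.76262324]
 [  0.           0.           1.        ]] [[-0.38706301  0.92200845 -0.00909094]
 [ 0.50374804  0.20319702 -0.83961234]
 [-0.77228242 -0.32956242 -0.54311   ]] [ 0.18928092 -0.22357268  1.24166232]
top [[369.87683864   0.         250.08320956]
 [  0.         369.87683864 192.78450913]
 [  0.           0.           1.        ]] [[ 0.0123289  -0.99991998  0.00283474]
 [-0.99598607 -0.01253165 -0.08862684]
 [ 0.08865527 -0.00173069 -0.99606087]] [0.02358432 0.57798896 0.97094544]
```

View pics/scene0.png

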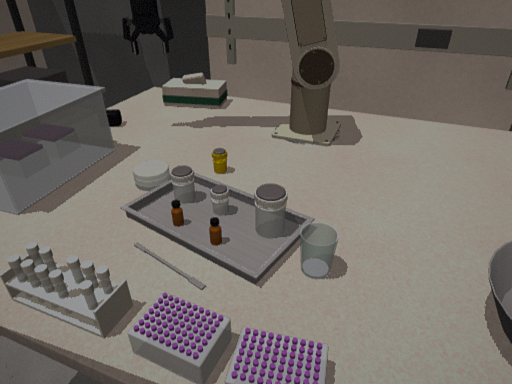

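View pics/top0.png

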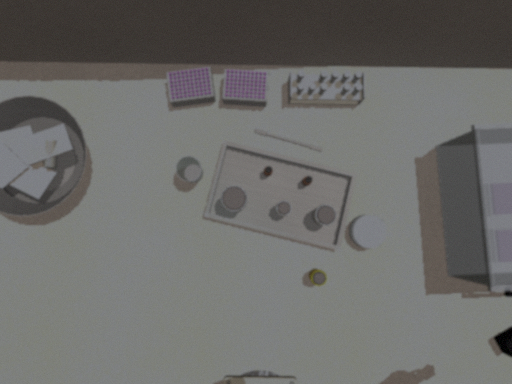

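The scene picture shows the large pot at (270,195), the medium at (183,175) and the small at (219,192). The yellow decoy is at (220,160), outside the tray. In the top view they are at (233,197), (324,214), (283,209) and (317,277). Next, enlarged crops.

Run:
```python
import cv2,numpy as np
a=cv2.imread("pics/top0.png")[170:250,200:360]
a=cv2.resize(cv2.convertScaleAbs(a,alpha=1.6,beta=-20),None,fx=5,fy=5,interpolation=cv2.INTER_CUBIC)
cv2.imwrite("pics/topc.png",a)
a=cv2.imread("pics/scene0.png")[140:260,150:310]
cv2.imwrite("pics/scenec.png",cv2.resize(a,None,fx=5,fy=5,interpolation=cv2.INTER_CUBIC))
```

```text
(no output)
```

View pics/topc.png

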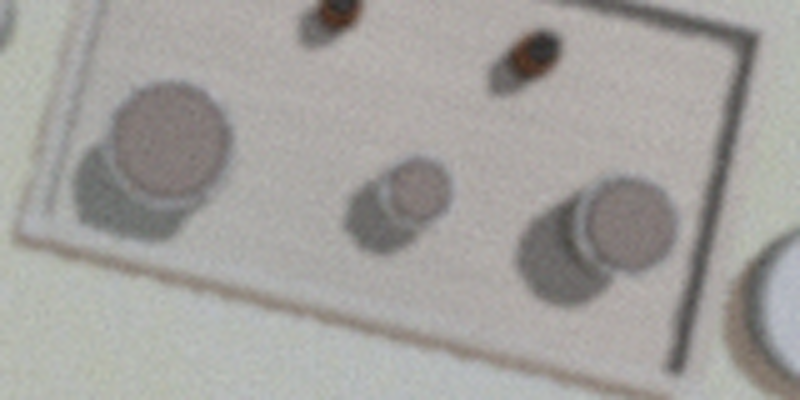

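View pics/scenec.png

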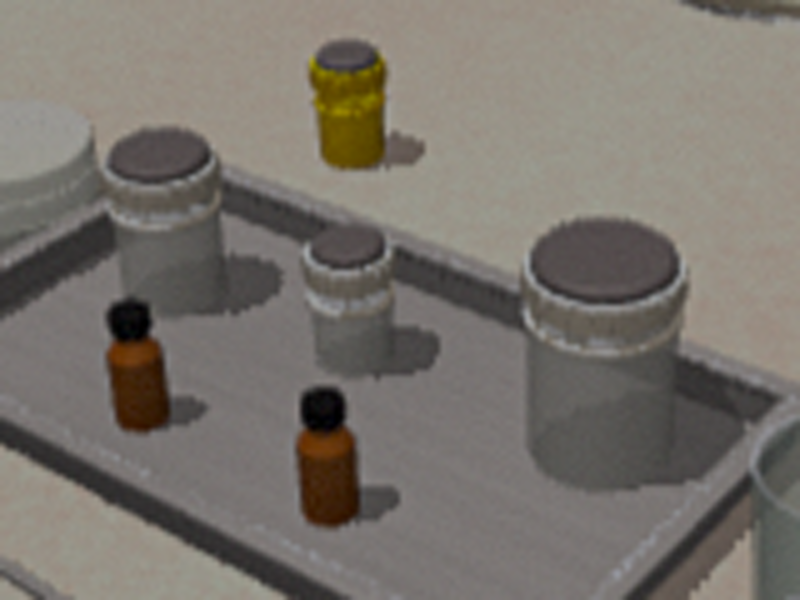

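```bash
cat > h.py <<'E'
import numpy as np
from workcell import bot,eyes,job
from scipy.spatial.transform import Rotation as Ro
def ray(c,u,v):
    d=c["R"].T@np.linalg.inv(c["K"])@np.array([u,v,1.]); return -c["R"].T@c["t"],d/np.linalg.norm(d)
def atz(c,u,v,z):
    o,d=ray(c,u,v); return o+d*(z-o[2])/d[2]
def tri(rs):
    A=0;b=0
    for o,d in rs:
        P=np.eye(3)-np.outer(d,d);A=A+P;b=b+P@o
    return np.linalg.solve(A,b)
E
python3 - <<'E'
from h import *
T=eyes.camera("top");S=eyes.camera("scene")
for n,t,s,z in (("L",(233.6,197.4),(270.4,191.6),.104),("M",(325.2,214),(181.6,170.6),.084),("S",(283.2,207.6),(219.4,189),.068)):
    print(n,tri([ray(T,*t),ray(S,*s)]).round(4),atz(T,*t,z-.001).round(4),atz(S,*s,z-.001).round(4))
o=bot.get_obs();print(o["clock"],Ro.from_quat(o["tool_rot"]).as_matrix().round(3))
for n,p in (("trayL-near",(203.5,217.5)),("trayR-near",(335,249))): print(n,atz(T,*p,.026))
print(eyes.camera("wrist")["T_tool_cam"].round(3))
E
```

```text
L [0.5592 0.0716 0.0988] [0.5588 0.0717 0.103 ] [0.5655 0.0736 0.103 ]
M [ 0.5214 -0.1607  0.0798] [ 0.5211 -0.1596  0.083 ] [ 0.5265 -0.1577  0.083 ]
S [ 0.5372 -0.0557  0.063 ] [ 0.5368 -0.0548  0.067 ] [ 0.5431 -0.053   0.067 ]
0.2 [[ 0.947  0.32  -0.   ]
 [ 0.32  -0.947  0.001]
 [-0.    -0.001 -1.   ]]
trayL-near [0.50964237 0.15463209 0.026     ]
trayR-near [ 0.43039565 -0.19685502  0.026     ]
[[-0.    -0.961 -0.278  0.071]
 [ 1.    -0.001  0.001  0.   ]
 [-0.001 -0.278  0.961 -0.18 ]
 [ 0.     0.     0.     1.   ]]
```

Triangulation agrees with the given heights to about 5 mm, and the tray edge comes out at 0.36 m as given. Candidates: the large, medium and small pots in the tray, and the yellow small one at (220,160), which I exclude. I'll shut the fingers and go to a hover over the large pot.

```bash
python3 -m crank '{"dr":[[0,0,0],[0,0,0],[0,0,0],[0,0,0],[0,0,0],[0,0,0],[0,0,0],[0,0,0]],"travel":[[0.046,-0.032,0],[0.092,-0.064,0],[0.138,-0.096,0],[0.184,-0.128,0],[0.230,-0.160,0],[0.277,-0.194,0],[0.277,-0.194,0],[0.277,-0.194,0]],"hand":[0,0,0,0,0,0,0,0]}'
python3 -m crank '{"dr":[[0,0,0],[0,0,0],[0,0,0],[0,0,0],[0,0,0],[0,0,0],[0,0,0],[0,0,0],[0,0,0]],"travel":[[0.046,-0.032,0],[0.092,-0.064,0],[0.138,-0.096,0],[0.184,-0.128,0],[0.230,-0.160,0],[0.277,-0.194,0],[0.277,-0.194,0],[0.277,-0.194,0],[0.277,-0.194,0]],"hand":[0,0,0,0,0,0,0,0,0]}'
python3 - <<'E'
from h import *
import cv2
o=bot.get_obs();print(o["joint_pos"].round(3),o["eef_pos"].round(4),o["ft_force"].round(2),o["grip_width"],Ro.from_quat(o["tool_rot"]).as_matrix().round(3))
c=eyes.camera("wrist");np.savez("w1.npz",K=c["K"],T=c["T_tool_cam"],p=o["eef_pos"],q=o["tool_rot"])
cv2.imwrite("pics/w1.png",c["color"][:,:,::-1])
E
```

```text
clock: 1.25
eef_pos: [0.3602, -0.2012, 0.1931]
tool_rot: [0.987, 0.163, -0.0, 0.0]
ft_force: [-0.3, -0.4, 1.1]
grip_width: 0.0001
clock: 2.38
eef_pos: [0.5601, 0.069, 0.1933]
tool_rot: [0.987, 0.161, -0.0, 0.0]
ft_force: [-0.1, 0.3, 0.0]
grip_width: 0.0
[ 0.123  0.37   0.185  1.386 -0.     2.942] [0.5601 0.069  0.1933] [-0.13  0.25  0.02] 1.311130056977867e-05 [[ 0.948  0.317 -0.   ]
 [ 0.317 -0.948 -0.   ]
 [-0.     0.    -1.   ]]
```

View pics/w1.png

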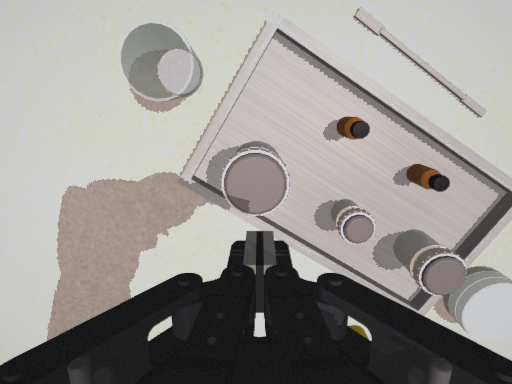

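The wrist view shows grey centres at large (256,183), small (358,229) and medium (443,274). The yellow pot peeks out at (358,330).

Run:
```python
from h import *
import cv2
d=np.load("w1.npz");R=Ro.from_quat(d["q"]).as_matrix();T=d["T"]
im=cv2.imread("pics/w1.png")[140:304,220:480]
cv2.imwrite("pics/w1c.png",cv2.resize(im,None,fx=3,fy=3,interpolation=cv2.INTER_CUBIC))
for n,p,z in (("L",(256,183),.103),("M",(443,274),.083),("S",(358,228.5),.067)):
    r=R@T[:3,:3]@np.linalg.inv(d["K"])@np.array([*p,1.]);o=d["p"]+R@T[:3,3]
    print(n,(o+r*(z-o[2])/r[2]).round(4),(o+r*(z-.005-o[2])/r[2]).round(4))
```

```text
L [0.5616 0.0724 0.103 ] [0.5604 0.072  0.098 ]
M [ 0.524  -0.1556  0.083 ] [ 0.5223 -0.1598  0.078 ]
S [ 0.5394 -0.0531  0.067 ] [ 0.538  -0.0554  0.062 ]
```

View pics/w1c.png

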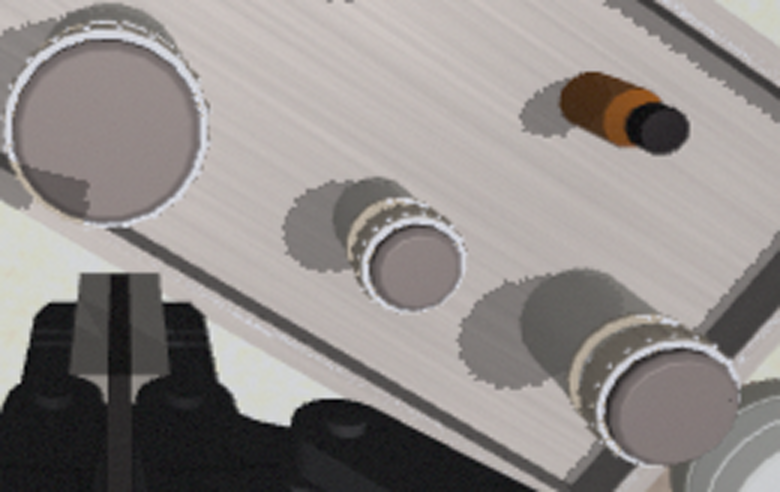

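Centres from the wrist camera agree with the other two cameras to 2–3 mm. I'll centre over the large pot and descend to just above it.

```bash
python3 -m crank '{"dr":[[0,0,0],[0,0,0],[0,0,0],[0,0,0],[0,0,0],[0,0,0]],"travel":[[0.002,-0.003,0.02],[0.002,-0.003,0.045],[0.002,-0.003,0.068],[0.002,-0.003,0.082],[0.002,-0.003,0.083],[0.002,-0.003,0.083]],"hand":[0,0,0,0,0,0]}'
python3 - <<'E'
from h import *
import cv2
o=bot.get_obs();print(o["joint_pos"].round(3),o["eef_pos"].round(4),o["ft_force"].round(2))
cv2.imwrite("pics/w2.png",eyes.camera("wrist")["color"][:,:,::-1])
E
```

```text
clock: 3.18
eef_pos: [0.5623, 0.0745, 0.1111]
tool_rot: [0.987, 0.162, 0.001, 0.0]
ft_force: [0.4, -0.1, -0.5]
grip_width: -0.0001
[ 0.132  0.417  0.038  1.19  -0.     2.948] [0.5623 0.0745 0.1111] [ 0.43 -0.12 -0.48]
```

View pics/w2.png

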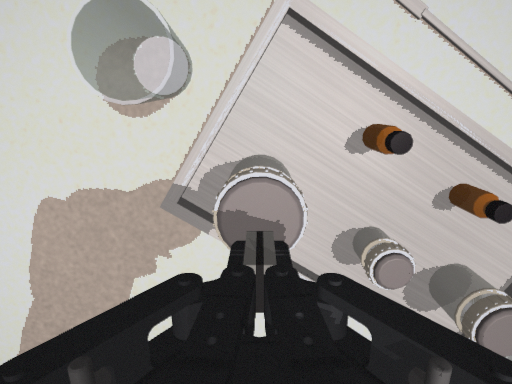

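Run:
```python
from h import *
d=np.load("w1.npz");Ti=np.linalg.inv(d["T"])
for p in ((0,0,0),(.011,0,0),(-.011,0,0),(0,0,.008),(.03,0,.008),(-.03,0,.008)):
    c=d["K"]@(Ti@np.array([*p,1]))[:3];print(p,(c[:2]/c[2]).round(1))
```

```text
(0, 0, 0) [258.9 221.1]
(0.011, 0, 0) [258.9 204.9]
(-0.011, 0, 0) [258.9 236.9]
(0, 0, 0.008) [258.9 216.8]
(0.03, 0, 0.008) [258.8 172.8]
(-0.03, 0, 0.008) [258.9 257.2]
```

Run:
```python
from h import *
import cv2
a=eyes.camera("scene");o=bot.get_obs()
cv2.imwrite("pics/s2.png",cv2.resize(a["color"][90:240,180:380,::-1],None,fx=4,fy=4,interpolation=cv2.INTER_CUBIC))
c=a["K"]@(a["R"]@o["eef_pos"]+a["t"]);c=c[:2]/c[2];print(o["eef_pos"],c,(c-[180,90])*4)
w=cv2.imread("pics/w2.png")[160:280,190:330];cv2.imwrite("pics/w2c.png",cv2.resize(w,None,fx=5,fy=5,interpolation=cv2.INTER_CUBIC))
```

```text
[0.56249198 0.07471364 0.11129473] [271.53647273 187.38258349] [366.14589091 389.53033397]
```

View pics/s2.png

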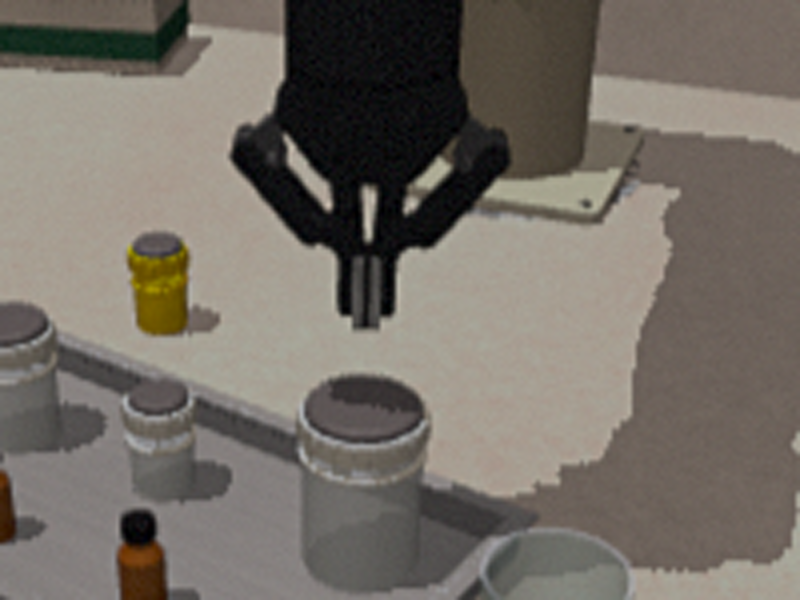

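View pics/w2c.png

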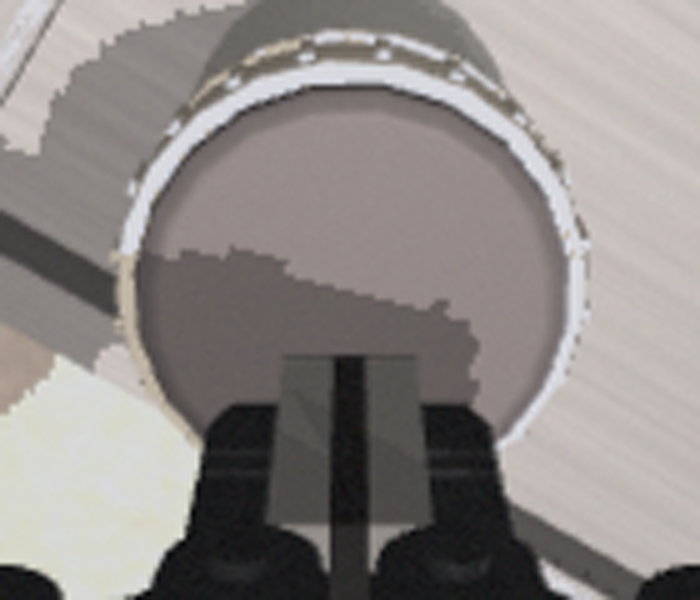

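The visible tips appear some 30 mm higher than the reported TCP, in both the scene view (crop (366,328) against projected (366,390)) and the wrist view. So I'll find contact by force, in small steps.

```bash
python3 -m crank '{"dr":[[0,0,0],[0,0,0],[0,0,0]],"travel":[[0,0,0.002],[0,0,0.004],[0,0,0.005]],"hand":[0,0,0]}'
python3 -m crank '{"dr":[[0,0,0],[0,0,0]],"travel":[[-0.001,0.001,0.001],[-0.001,0.001,0.002]],"hand":[0,0]}'
python3 -m crank '{"dr":[[0,0,0],[0,0,0]],"travel":[[0,0,0.001],[0,0,0.002]],"hand":[0,0]}'
```

```text
clock: 3.65
eef_pos: [0.5615, 0.0747, 0.1049]
tool_rot: [0.987, 0.162, -0.0, -0.0]
ft_force: [-1.2, -0.5, 1.2]
grip_width: 0.0002
clock: 3.9
eef_pos: [0.5609, 0.0733, 0.103]
tool_rot: [0.987, 0.162, -0.0, -0.0]
ft_force: [-0.0, -0.7, -1.0]
grip_width: -0.0002
clock: 4.15
eef_pos: [0.5611, 0.0734, 0.1011]
tool_rot: [0.987, 0.162, 0.0, -0.0]
ft_force: [0.4, -0.2, 0.3]
grip_width: -0.0001
```

```bash
python3 -m crank '{"dr":[[0,0,0],[0,0,0]],"travel":[[0,0,0.0015],[0,0,0.003]],"hand":[0,0]}'
python3 - <<'E'
from h import *
import cv2
a=eyes.camera("scene");o=bot.get_obs()
cv2.imwrite("pics/s3.png",cv2.resize(a["color"][90:240,180:380,::-1],None,fx=4,fy=4,interpolation=cv2.INTER_CUBIC))
print(o["eef_pos"],o["ft_force"])
E
```

```text
clock: 4.4
eef_pos: [0.561, 0.0734, 0.098]
tool_rot: [0.987, 0.162, -0.0, 0.0]
ft_force: [-0.1, -0.5, -0.3]
grip_width: 0.0
[0.5608489  0.07342422 0.09776667] [-0.4477874  -0.0133461  -0.95935544]
```

View pics/s3.png

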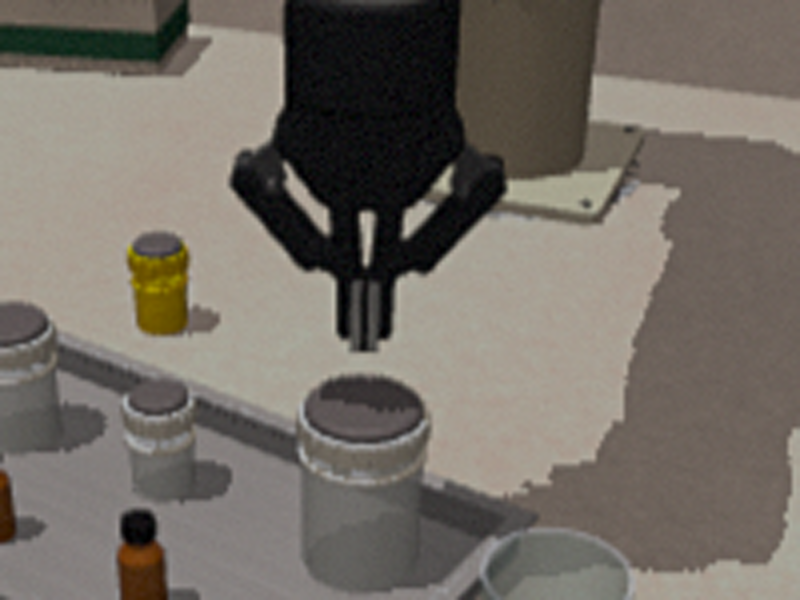

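There is still no contact at TCP z = 0.098. The picture shows the tip at crop (364,350), about 50 px above the cap centre at (364,408), while 13 mm of descent moved it 22 px. With no sideways offset, the tips are really about 30 mm higher than reported. I'll work this out from the pixels.

Run:
```python
from h import *
d=np.load("w1.npz");Ti=np.linalg.inv(d["T"])
a=eyes.camera("scene");o=bot.get_obs();R=Ro.from_quat(o["tool_rot"]).as_matrix()
for z in (0,-.01,-.02,-.025,-.03,-.035,-.04):
  for x in (.011,):
    p=np.array([x,0,z]);c=d["K"]@(Ti@np.array([*p,1]))[:3]
    s=a["K"]@(a["R"]@(o["eef_pos"]+R@p)+a["t"]);s=(s[:2]/s[2]-[180,90]+.5)*4-.5
    print(z,x,"wrist",(c[:2]/c[2]).round(1),"scene crop",s.round(0))
```

```text
0 0.011 wrist [258.9 204.9] scene crop [365. 424.]
-0.01 0.011 wrist [258.8 210.1] scene crop [366. 407.]
-0.02 0.011 wrist [258.8 216. ] scene crop [366. 389.]
-0.025 0.011 wrist [258.8 219.1] scene crop [366. 380.]
-0.03 0.011 wrist [258.8 222.5] scene crop [366. 371.]
-0.035 0.011 wrist [258.8 226. ] scene crop [367. 362.]
-0.04 0.011 wrist [258.8 229.8] scene crop [367. 353.]
```

Both cameras agree that the fingertips sit about 42 mm behind the nominal TCP, so contact should come at TCP z ≈ 0.061. I'll descend in guarded steps.

```bash
python3 -m crank '{"dr":[[0,0,0],[0,0,0],[0,0,0],[0,0,0]],"travel":[[0,0,0.004],[0,0,0.008],[0,0,0.012],[0,0,0.015]],"hand":[0,0,0,0]}'
python3 -m crank '{"dr":[[0,0,0],[0,0,0],[0,0,0],[0,0,0]],"travel":[[0,0,0.004],[0,0,0.008],[0,0,0.012],[0,0,0.015]],"hand":[0,0,0,0]}'
python3 - <<'E'
from h import *
import cv2
a=eyes.camera("scene");o=bot.get_obs()
cv2.imwrite("pics/s4.png",cv2.resize(a["color"][90:240,180:380,::-1],None,fx=4,fy=4,interpolation=cv2.INTER_CUBIC))
print(o["eef_pos"],o["ft_force"])
E
```

```text
clock: 5.0
eef_pos: [0.5608, 0.0734, 0.0827]
tool_rot: [0.987, 0.162, -0.0, -0.0]
ft_force: [-0.2, 0.3, -0.4]
grip_width: 0.0001
clock: 5.5
eef_pos: [0.5609, 0.0734, 0.0678]
tool_rot: [0.987, 0.162, -0.0, 0.0]
ft_force: [-0.1, -0.5, 1.6]
grip_width: 0.0002
[0.560636   0.07337414 0.06740333] [-0.27176808  1.19671257  0.17816897]
```

View pics/s4.png

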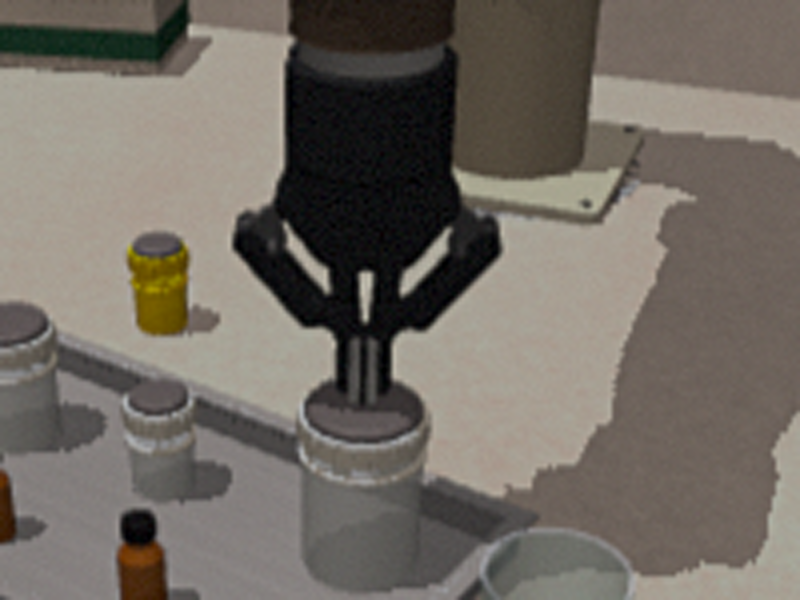

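The tip is now about at the cap face, crop (362,403), roughly 6 mm above contact. I'll continue in fine steps.

```bash
python3 -m crank '{"dr":[[0,0,0],[0,0,0],[0,0,0]],"travel":[[0,0,0.002],[0,0,0.004],[0,0,0.0055]],"hand":[0,0,0]}'
for i in 1 2; do sleep 0; done
python3 -m crank '{"dr":[[0,0,0],[0,0,0]],"travel":[[0,0,0.001],[0,0,0.002]],"hand":[0,0]}'
python3 -m crank '{"dr":[[0,0,0],[0,0,0]],"travel":[[0,0,0.001],[0,0,0.002]],"hand":[0,0]}'
```

```text
clock: 5.92
eef_pos: [0.5612, 0.0735, 0.0629]
tool_rot: [0.987, 0.162, 0.0, -0.0]
ft_force: [-0.8, -0.9, 3.5]
grip_width: 0.0001
clock: 6.18
eef_pos: [0.5612, 0.0734, 0.061]
tool_rot: [0.987, 0.162, 0.0, 0.0]
ft_force: [-0.7, 0.9, 3.5]
grip_width: -0.0
clock: 6.42
eef_pos: [0.5612, 0.0734, 0.0587]
tool_rot: [0.987, 0.162, 0.0, 0.0]
ft_force: [-0.4, -0.2, 4.0]
grip_width: 0.0003
```

Contact: a steady 4 N, so the cap is sliding.

```bash
python3 -m crank '{"dr":[[0,0,0],[0,0,0]],"travel":[[0,0,0.001],[0,0,0.002]],"hand":[0,0]}'
python3 -m crank '{"dr":[[0,0,0],[0,0,0]],"travel":[[0,0,0.001],[0,0,0.0015]],"hand":[0,0]}'
python3 -m crank '{"dr":[[0,0,0],[0,0,0]],"travel":[[0,0,0.001],[0,0,0.001]],"hand":[0,0]}'
```

```text
clock: 6.68
eef_pos: [0.5612, 0.0735, 0.0566]
tool_rot: [0.987, 0.162, 0.0, 0.0]
ft_force: [-0.1, 0.3, 2.6]
grip_width: 0.0003
clock: 6.92
eef_pos: [0.5612, 0.0735, 0.0552]
tool_rot: [0.987, 0.162, 0.0, 0.0]
ft_force: [-0.7, 0.6, 5.0]
grip_width: -0.0001
clock: 7.18
eef_pos: [0.5612, 0.0734, 0.0546]
tool_rot: [0.987, 0.162, 0.0, 0.0]
ft_force: [-0.8, -0.5, 7.1]
grip_width: -0.0003
```

```bash
python3 -m crank '{"dr":[[0,0,0],[0,0,0]],"travel":[[0,0,0.001],[0,0,0.001]],"hand":[0,0]}'
python3 -m crank '{"dr":[[0,0,0],[0,0,0]],"travel":[[0,0,0.0],[0,0,0.0]],"hand":[0,0]}'
```

```text
clock: 7.42
eef_pos: [0.5612, 0.0735, 0.0538]
tool_rot: [0.987, 0.162, 0.0, 0.0]
ft_force: [-2.1, -0.7, 6.9]
grip_width: -0.0002
clock: 7.68
eef_pos: [0.5612, 0.0734, 0.0539]
tool_rot: [0.987, 0.162, 0.0, 0.0]
ft_force: [-2.1, 0.2, 7.8]
grip_width: -0.0002
```

The force rose past the 4 N plateau to about 8 N, so the large cap is home. I'll lift straight up, then move across to a hover over the medium pot.

```bash
python3 -m crank '{"dr":[[0,0,0],[0,0,0],[0,0,0],[0,0,0],[0,0,0],[0,0,0],[0,0,0],[0,0,0],[0,0,0],[0,0,0]],"travel":[[0,0,-0.006],[0,0,-0.03],[0,0,-0.06],[-0.022,0.042,-0.06],[-0.045,0.085,-0.06],[-0.067,0.127,-0.06],[-0.089,0.17,-0.06],[-0.11,0.208,-0.06],[-0.11,0.208,-0.06],[-0.11,0.208,-0.06]],"hand":[0,0,0,0,0,0,0,0,0,0]}'
python3 - <<'E'
from h import *
import cv2
o=bot.get_obs();print(o["eef_pos"].round(4),o["ft_force"].round(2))
c=eyes.camera("wrist");np.savez("w5.npz",K=c["K"],T=c["T_tool_cam"],p=o["eef_pos"],q=o["tool_rot"])
cv2.imwrite("pics/w5.png",c["color"][:,:,::-1])
a=eyes.camera("scene")
cv2.imwrite("pics/s5.png",cv2.resize(a["color"][90:240,130:330,::-1],None,fx=4,fy=4,interpolation=cv2.INTER_CUBIC))
E
```

```text
clock: 8.93
eef_pos: [0.523, -0.1585, 0.1125]
tool_rot: [0.987, 0.162, -0.001, -0.001]
ft_force: [0.6, 1.2, 0.3]
grip_width: 0.0001
[ 0.523  -0.1585  0.1125] [0.55 1.16 0.31]
```

View pics/w5.png

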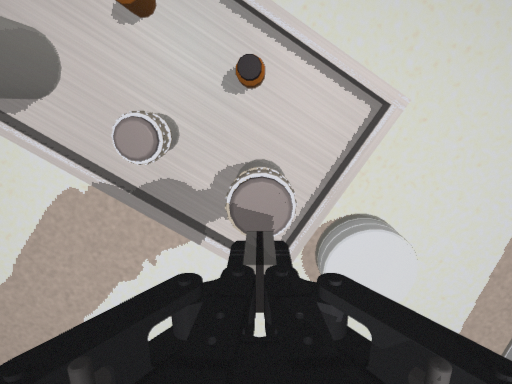

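View pics/s5.png

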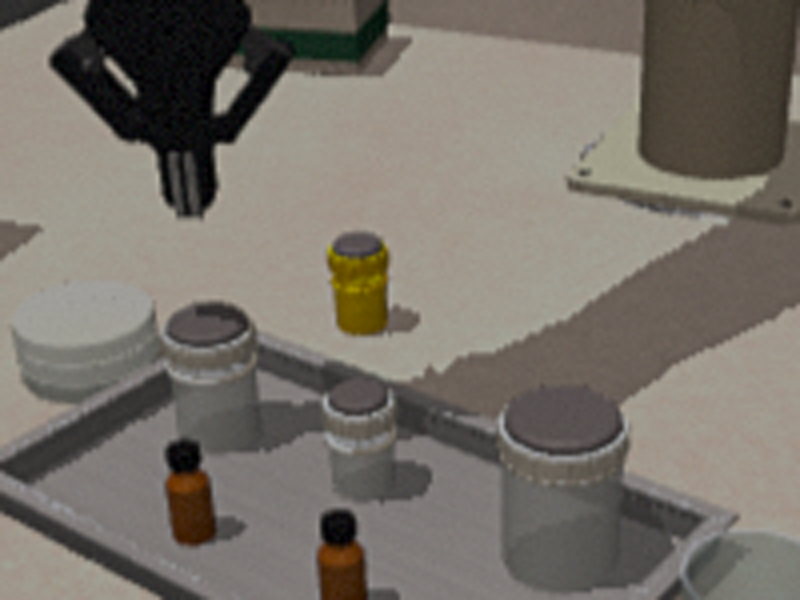

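The large cap now sits on its collar with no gap, and the pot has not moved. In the wrist view the medium centre is at (261,207) and the small at (136,138).

Run:
```python
from h import *
d=np.load("w5.npz");R=Ro.from_quat(d["q"]).as_matrix();T=d["T"]
print(d["p"])
for n,p,z in (("M",(261.5,207),.083),("S",(136.,138),.067)):
    r=R@T[:3,:3]@np.linalg.inv(d["K"])@np.array([*p,1.]);o=d["p"]+R@T[:3,3]
    w=o+r*(z-o[2])/r[2];print(n,w.round(4),(R.T@(w-d["p"])).round(4))
```

```text
[ 0.5229508  -0.15851493  0.11246973]
M [ 0.5232 -0.1604  0.083 ] [-0.0004  0.0019  0.0295]
S [ 0.5395 -0.0564  0.067 ] [ 0.0484 -0.0914  0.0455]
```

```bash
python3 -m crank '{"dr":[[0,0,0],[0,0,0],[0,0,0],[0,0,0],[0,0,0],[0,0,0]],"travel":[[0,0.0015,0.015],[0,0.0015,0.033],[0,0.0015,0.049],[0,0.0015,0.060],[0,0.0015,0.063],[0,0.0015,0.063]],"hand":[0,0,0,0,0,0]}'
python3 -m crank '{"dr":[[0,0,0],[0,0,0],[0,0,0]],"travel":[[0,0,0.002],[0,0,0.004],[0,0,0.006]],"hand":[0,0,0]}'
python3 -m crank '{"dr":[[0,0,0],[0,0,0]],"travel":[[0,0,0.001],[0,0,0.002]],"hand":[0,0]}'
```

```text
clock: 9.78
eef_pos: [0.524, -0.1603, 0.0501]
tool_rot: [0.987, 0.162, 0.0, 0.0]
ft_force: [0.1, -0.2, 0.3]
grip_width: -0.0
clock: 10.15
eef_pos: [0.5241, -0.1604, 0.0443]
tool_rot: [0.987, 0.162, 0.0, 0.0]
ft_force: [-0.7, -0.8, 0.7]
grip_width: -0.0001
clock: 10.4
eef_pos: [0.5241, -0.1604, 0.0426]
tool_rot: [0.987, 0.162, 0.0, 0.0]
ft_force: [-0.5, 0.1, 4.8]
grip_width: -0.0001
```

```bash
python3 -m crank '{"dr":[[0,0,0],[0,0,0],[0,0,0]],"travel":[[0,0,0.0015],[0,0,0.003],[0,0,0.004]],"hand":[0,0,0]}'
python3 -m crank '{"dr":[[0,0,0],[0,0,0]],"travel":[[0,0,0.001],[0,0,0.002]],"hand":[0,0]}'
python3 -m crank '{"dr":[[0,0,0],[0,0,0]],"travel":[[0,0,0.001],[0,0,0.0015]],"hand":[0,0]}'
```

```text
clock: 10.78
eef_pos: [0.5241, -0.1604, 0.0382]
tool_rot: [0.987, 0.162, 0.0, 0.0]
ft_force: [0.2, -0.0, 4.3]
grip_width: 0.0
clock: 11.02
eef_pos: [0.5241, -0.1604, 0.0361]
tool_rot: [0.987, 0.162, 0.0, 0.0]
ft_force: [0.1, -0.4, 3.5]
grip_width: -0.0001
clock: 11.28
eef_pos: [0.5241, -0.1604, 0.0349]
tool_rot: [0.987, 0.162, 0.0, 0.0]
ft_force: [-0.7, 0.7, 6.0]
grip_width: -0.0001
```

```bash
python3 -m crank '{"dr":[[0,0,0],[0,0,0]],"travel":[[0,0,0.001],[0,0,0.001]],"hand":[0,0]}'
python3 -m crank '{"dr":[[0,0,0],[0,0,0]],"travel":[[0,0,0.0003],[0,0,0.0003]],"hand":[0,0]}'
```

```text
clock: 11.52
eef_pos: [0.5241, -0.1604, 0.0341]
tool_rot: [0.987, 0.162, 0.0, 0.0]
ft_force: [-0.9, -0.3, 7.3]
grip_width: 0.0001
clock: 11.78
eef_pos: [0.5241, -0.1604, 0.034]
tool_rot: [0.987, 0.162, 0.0, 0.0]
ft_force: [-1.0, 0.0, 7.8]
grip_width: 0.0002
```

The medium cap is home: 8 N at a height 19.9 mm below the large one's, where 20 mm is expected. I'll lift and go over the small pot.

```bash
python3 -m crank '{"dr":[[0,0,0],[0,0,0],[0,0,0],[0,0,0],[0,0,0],[0,0,0],[0,0,0],[0,0,0]],"travel":[[0,0,-0.006],[0,0,-0.03],[0,0,-0.06],[0.016,-0.032,-0.06],[0.032,-0.064,-0.06],[0.048,-0.0945,-0.06],[0.048,-0.0945,-0.06],[0.048,-0.0945,-0.06]],"hand":[0,0,0,0,0,0,0,0]}'
python3 - <<'E'
from h import *
import cv2
o=bot.get_obs();print(o["eef_pos"].round(4),o["ft_force"].round(2))
c=eyes.camera("wrist");np.savez("w6.npz",K=c["K"],T=c["T_tool_cam"],p=o["eef_pos"],q=o["tool_rot"])
cv2.imwrite("pics/w6.png",c["color"][:,:,::-1])
a=eyes.camera("scene")
cv2.imwrite("pics/s6.png",cv2.resize(a["color"][90:240,130:330,::-1],None,fx=4,fy=4,interpolation=cv2.INTER_CUBIC))
E
```

```text
clock: 12.78
eef_pos: [0.5384, -0.0555, 0.0927]
tool_rot: [0.987, 0.162, -0.001, -0.0]
ft_force: [0.7, -0.1, -0.0]
grip_width: 0.0003
[ 0.5384 -0.0555  0.0927] [ 0.68 -0.13 -0.05]
```

View pics/w6.png

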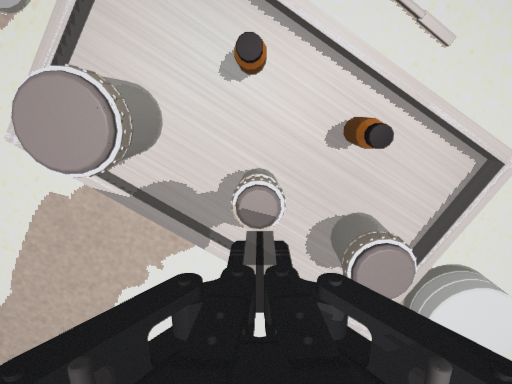

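View pics/s6.png

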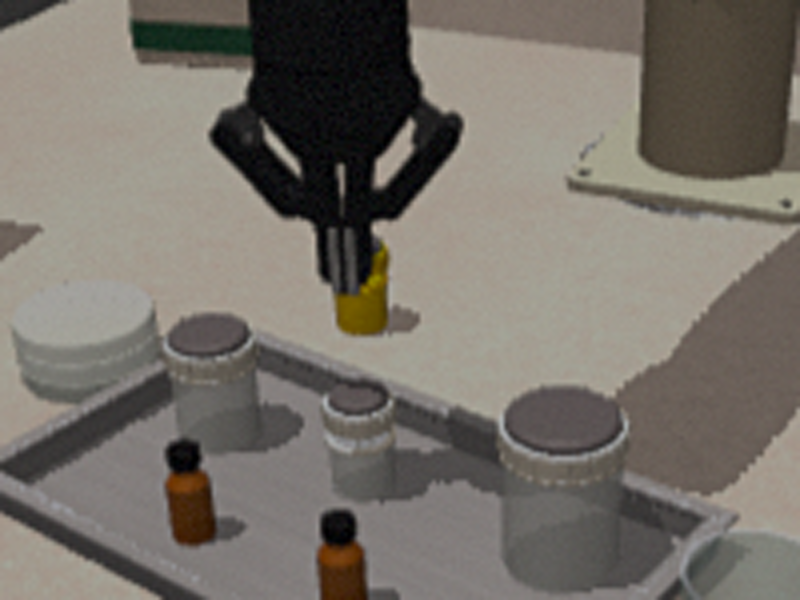

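The medium cap is now seated on its collar, and both pots are in place. The small cap's centre at (259,206) in the wrist view matches the tool axis projected down to cap height (≈(259,208)). Descending.

```bash
python3 -m crank '{"dr":[[0,0,0],[0,0,0],[0,0,0],[0,0,0],[0,0,0],[0,0,0]],"travel":[[0,0,0.015],[0,0,0.033],[0,0,0.048],[0,0,0.057],[0,0,0.060],[0,0,0.060]],"hand":[0,0,0,0,0,0]}'
python3 -m crank '{"dr":[[0,0,0],[0,0,0],[0,0,0]],"travel":[[0,0,0.002],[0,0,0.004],[0,0,0.006]],"hand":[0,0,0]}'
python3 -m crank '{"dr":[[0,0,0],[0,0,0]],"travel":[[0,0,0.001],[0,0,0.002]],"hand":[0,0]}'
```

```text
clock: 13.62
eef_pos: [0.5392, -0.0554, 0.0334]
tool_rot: [0.987, 0.162, 0.0, 0.0]
ft_force: [0.7, 0.0, -0.2]
grip_width: -0.0
clock: 14.0
eef_pos: [0.5395, -0.0554, 0.0277]
tool_rot: [0.987, 0.162, 0.001, 0.0]
ft_force: [-0.1, 0.4, 3.7]
grip_width: 0.0
clock: 14.25
eef_pos: [0.5395, -0.0554, 0.0258]
tool_rot: [0.987, 0.162, 0.001, 0.0]
ft_force: [-0.4, 0.3, 4.1]
grip_width: -0.0003
```

```bash
python3 -m crank '{"dr":[[0,0,0],[0,0,0],[0,0,0]],"travel":[[0,0,0.0015],[0,0,0.003],[0,0,0.004]],"hand":[0,0,0]}'
python3 -m crank '{"dr":[[0,0,0],[0,0,0]],"travel":[[0,0,0.001],[0,0,0.002]],"hand":[0,0]}'
python3 -m crank '{"dr":[[0,0,0],[0,0,0]],"travel":[[0,0,0.001],[0,0,0.0013]],"hand":[0,0]}'
```

```text
clock: 14.62
eef_pos: [0.5395, -0.0554, 0.0214]
tool_rot: [0.987, 0.162, 0.0, 0.0]
ft_force: [0.7, -0.2, 3.2]
grip_width: 0.0003
clock: 14.88
eef_pos: [0.5394, -0.0554, 0.0194]
tool_rot: [0.987, 0.162, 0.0, 0.0]
ft_force: [1.2, 1.2, 4.3]
grip_width: 0.0
clock: 15.12
eef_pos: [0.5395, -0.0554, 0.0184]
tool_rot: [0.987, 0.162, 0.0, 0.0]
ft_force: [0.0, -0.9, 7.3]
grip_width: 0.0
```

```bash
python3 -m crank '{"dr":[[0,0,0],[0,0,0]],"travel":[[0,0,0.0005],[0,0,0.0005]],"hand":[0,0]}'
python3 -m crank '{"dr":[[0,0,0],[0,0,0],[0,0,0],[0,0,0],[0,0,0],[0,0,0],[0,0,0],[0,0,0],[0,0,0],[0,0,0]],"travel":[[0,0,-0.006],[0,0,-0.03],[0,0,-0.07],[0,0,-0.12],[-0.05,0,-0.15],[-0.1,0,-0.16],[-0.14,0,-0.16],[-0.14,0,-0.16],[-0.14,0,-0.16],[-0.14,0,-0.16]],"hand":[0,0,0,0,0,0,0,0,0,0]}'
python3 - <<'E'
from h import *
import cv2
o=bot.get_obs();print(o["eef_pos"].round(4),o["ft_force"].round(2),abs(o["joint_vel"]).max())
cv2.imwrite("pics/w7.png",eyes.camera("wrist")["color"][:,:,::-1])
a=eyes.camera("scene")
cv2.imwrite("pics/s7.png",cv2.resize(a["color"][110:260,130:330,::-1],None,fx=4,fy=4,interpolation=cv2.INTER_CUBIC))
E
```

```text
clock: 15.38
eef_pos: [0.5395, -0.0554, 0.0181]
tool_rot: [0.987, 0.162, 0.001, 0.0]
ft_force: [0.3, 0.5, 7.0]
grip_width: 0.0002
clock: 16.62
eef_pos: [0.4071, -0.1, 0.1771]
tool_rot: [0.987, 0.162, -0.0, -0.0]
ft_force: [0.1, 0.2, -0.0]
grip_width: 0.0004
[ 0.4071 -0.1     0.1771] [ 0.08  0.19 -0.03] 0.0035641216254977647
```

View pics/s7.png

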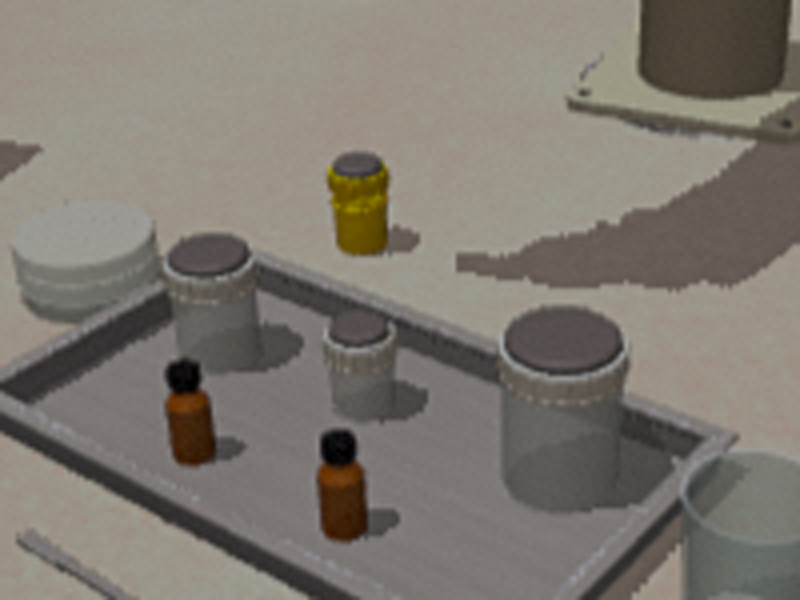

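View pics/w7.png

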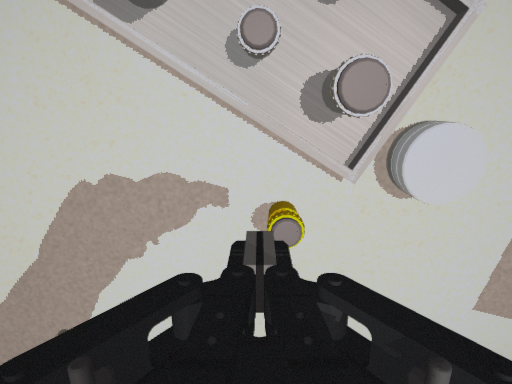

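All three caps sit flush on their collars in the scene crop, at (210,260), (360,335) and (563,345). The pots, vials, yellow pot and dishes have not moved, and the gripper is well clear. Handing in.

Run:
```python
from workcell import job
print(job.job_done())
```

```text
the job is handed in; nothing more can be done
None
```

I pressed the three caps home in the order asked: large, medium, then small. I used the shut fingertips, and the job was handed in at about 17 s of robot time.

- **Force:** each cap slid at about 4 N, then the force rose to about 8 N for the large and medium caps and about 7 N for the small. All three stayed under the 10 N at which the soft centre bottoms out.
- **Stop heights:** the reported end heights were 53.9, 34.0 and 18.1 mm. The steps between them are 19.9 and 15.9 mm, against 20 and 16 mm expected for caps fully home.
- **Last pictures:** every cap is on its collar with no gap. The pots, vials, dishes and the yellow decoy look unmoved, and the arm is at rest, clear of everything. The beaker and spatula are only partly in that last crop. The arm came near neither, and the parts in view look undisturbed.
- **What disagreed:**
  - The fingertips sit about 40 mm behind the reported TCP. The wrist and scene cameras agreed on this (about 42 mm), and the contact heights confirmed it (about 38 mm). I therefore found each contact by force rather than by nominal height.
  - The first position fixes from the top and scene cameras differed by about 6 mm. I settled this with wrist-camera views, which I had for each pot.

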